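# Lock the paint chest with the slotted disc and bar

### The job

Lock the paint chest: with a fingertip against its red knob, push the yellow disc round until its slot lines up with the brass bar, then push the bar by its orange crosspiece through the slot and the steel bridge beyond, until the crosspiece is right up against the end of its channel. Push gently and never lift the bar; leave the painted pebbles, paints and water pot undisturbed, and finish with the hand clear.

Things in the scene. Friction and masses are not known exactly. Their poses are not given: they have to be found in the camera images.
- chest: Fixed plywood paint chest, 420 x 204 mm, blue two-leaf lid, flat top at z = 90 mm. Origin: centre of the underside, on the table. +x is the way the bar is pushed home (along the long side, roughly to the robot's right: world -y within 0.4 rad), +y 90 degrees left of that (away from the robot), z up. The lock lies along y = 0 of this frame.
- channel_end (a point): Rear end of the bar's channel, at (-45, 0, 96) mm in the chest frame, on top of the dark steel track (x -208 to +38 mm, 52 mm wide, top at z = 96 mm). From here two steel walls run to x = +38 mm, |y| 9.8 to 17.8 mm, tops at z = 109 mm; the bar runs between them. Axes as the chest's.
- bridge (a point): Centre of the steel bridge (keeper) the bar's tip must pass under, at (137, 0, 101) mm in the chest frame, 18 mm long in x, 44 mm wide, top at z = 118 mm; opening 24 mm wide. Axes as the chest's.
- disc_axis (a point): Fixed point on the disc's upright axis at the level of the lid top, at (85, 0, 90) mm in the chest frame; axes as the chest's.
- lock_disc (a joint): Angle in rad of the yellow disc about its upright axis, anticlockwise positive from above. The slot lies along the bar at 0 and equally at pi (either will do); starts between 0.6 and 2.54. Stops at -0.4 and 3.54. Steady friction (about 0.06 N m, some 2.5 N at the knob), no spring; stays where it is left.
- disc_slot (a point): Centre of the yellow disc's top face (z = 109 mm). Disc 72 mm in diameter with a straight slot 24 mm wide right across, 14 mm deep, black floor. x along the slot, y from the centre towards the red knob, z up. The bar has 4 mm of play each side in the slot.
- knob_top (a point): Centre of the top of the red knob on the disc: an upright post 14 mm in diameter, 27 mm tall above the disc's top face (top at z = 136 mm), 26 mm from the disc's axis, square to the slot. Axes as the disc's. At joint 0 it is on the chest's +y side of the axis, at pi on the -y side, at pi/2 towards the bar.
- bar: Loose brass-coloured bar 16 mm wide, 10 mm high, 0.18 to 0.35 kg, on the track between the channel walls, open above. At its rear an orange crosspiece 12 mm thick, 46 mm wide, 40 mm high (top z = 136 mm). Origin: centre of the crosspiece's underside; x towards the tip. In the chest frame it starts at x = -181 to -161 mm; home is x = -51 mm, crosspiece against the walls. Slides with 1 to 3 N.
- bar_tip (a point): Foremost point of the bar's rounded nose, 201 mm ahead of the bar's origin, at mid height; axes as the bar's. When home it is at x = 150 mm in the chest frame, just through the bridge.
- pebble_a: Terracotta painted pebble with a blue spot, 44 mm across, 20 mm high, loose on the lid beside the lock. Origin under its centre.
- pebble_b: Grey painted pebble with a green spot, 44 mm across, 20 mm high, loose on the lid beside the lock. Origin under its centre.
- paint_red: Red paint bottle, 52 mm in diameter, 135 mm high, on the table beyond the chest. Origin under its centre.
- paint_green: Green paint bottle, 52 mm in diameter, 135 mm high, on the table beyond the chest. Origin under its centre.
- paint_jar: Glass paint jar with a yellow cap, 56 mm in diameter, 65 mm high, on the table beyond the chest. Origin under its centre.
- water_pot: White water pot, rim 66 mm in diameter, 80 mm high, on the table past the bridge end of the chest. Origin under its centre.
Not all that is in view belongs to the job. Several things have the shape of the bar; the one meant has the colours described above.

How it is judged:
On the way, in this order (a step that is already met when the one before it is completed fails the run):
1. the disc's slot is lined up with the bar (within 0.2 rad) while the bar's nose is still short of the disc's axis (angle between the x axis of disc_slot and the x axis of chest, either way round below 0.2 rad and x of bar_tip in the frame of chest below 0.085 m), for 0.2 s.
2. the bar is pushed through disc and bridge, crosspiece against the channel's end (angle between the x axis of disc_slot and the x axis of chest, either way round below 0.2 rad and x of bar in the frame of chest above -0.057 m and y of bar_tip in the frame of chest between -0.012 and 0.012 m and z of bar_tip in the frame of chest below 0.112 m and z of bar in the frame of chest below 0.104 m), for 0.2 s.
At the end, for the whole second after the job is handed in: The slot is within 0.2 rad of the bar's line, and the bar lies at rest in channel, slot and bridge with its crosspiece within 6 mm of the channel's end (tip within 12 mm of the centre line, bar not raised by more than 8 mm) (all of step 2 and linear speed of bar below 0.01 m/s); the robot touches nothing.
It fails at once if the bar is lifted or carried (12 mm above its track) (z of bar in the frame of chest above 0.108 m or z of bar_tip in the frame of chest above 0.113 m).
It fails at once if the bar, disc or chest is pushed with more than 45 N (contact force between any of the arm, the fingers and bar above 45 N or contact force between the fingers and chest above 45 N).
It fails at once if a pebble, paint container or the water pot is moved more than 20 mm or tipped (distance of any of pebble_a, pebble_b, paint_red, paint_green, water_pot, paint_jar from where it was at the start of the episode above 0.02 m or angle between any of pebble_a, pebble_b, paint_red, paint_green, water_pot, paint_jar's own z axis and vertical above 0.35 rad).
It also fails if it takes over 54 s, if anything falls off the work surface, if the arm or the gripper's body presses on something with over 40 N, if the wrist force passes 120 N, or if a joint passes its speed limit or range.

### The arm

A 7-joint arm with a two-finger parallel gripper is mounted at the origin on the work surface. World frame = base frame: x ahead of the robot, y to its left, z up, the work surface at z = 0. Lengths are in m, angles in rad, forces in N, time in s.
With the tool pointing down it reaches from about 0.4 to 0.9 m from the base axis. Payload 5.5 kg.
Tool frame: the origin (TCP) lies midway between the tips of the shut fingers; the grasp point (between the pads) lies 19 mm behind it; z points along the fingers, y is the direction in which the jaws open and shut (so a half turn about z gives the same grasp; the last joint's range is limited). The gripper opens to 85 mm and grips with 20 to 120 N. Pads are 22 mm wide; open, the fingers measure 114 mm over their backs; the gripper's body (76 mm by 85 mm) begins 54 mm behind the grasp point. The pads swing forward as they close: fully open they stand 13 mm farther back than shut.
Start: joints at [1.603, 0.501, -0.427, 1.55, 0.221, 1.138, -0.21], TCP at [0.149, -0.633, 0.231] pointing down, gripper open.
Joint ranges: [-2.88, 2.88], [-0.31, 2.03], [-1.54, 1.56], [0.2, 2.42], [-1.41, 4.55], [0.19, 2.02], [-2.57, 2.57]. Speed limits (rad/s): [2.57, 2.57, 3.14, 3.14, 3.14, 3.14, 3.14].

### API

Orientations are given as a unit quaternion [x, y, z, w].
In Python, from bench import ctrl gives the robot as it stands. Calls block until the motion is done:
- ctrl.move_to(position, orientation): joint-space move of the TCP to a pose.
- ctrl.move_straight(position, rot=None, velocity=0.15): straight line of the TCP; rot=None keeps the orientation; velocity is the mean speed in m/s.
- ctrl.move_joints(angles): joint-space move.
- ctrl.ungrasp() and ctrl.gripper_close(newtons=None): open the fingers fully, or close them until they stop; newtons is the grip in N (None keeps the last).
- ctrl.dwell(seconds).
- ctrl.solve_ik(position, orientation): joint angles nearest the present ones, or None.
- ctrl.get_obs(): the state.
- ctrl.get_image(name): name is "scene" or "top"; returns the picture (480x640x3 uint8, red, green, blue); there is no depth.
- ctrl.get_calibration(name): a dict with "fx", "fy", "cx", "cy" (pixels), "distortion" ([k1, k2, p1, p2, k3] as OpenCV has them; the pictures are not rectified), "R" (3x3) and "t" (3): a world point X has camera coordinates R X + t. Camera axes: x right, y down, z forward; pixel columns grow to the right and rows downward; lengths in m; the calibration is good to about 2 mm. A picture is of the moment at which its call begins. get_calibration takes no time and is no camera call.
A pose or a line that the arm cannot do raises ctrl.PlanningError and nothing moves.
- ctrl.close_job(): hands the job in, once; it reports no verdict.
The state is a dict: "t": time; "joint_positions": joint angles; "joint_velocities": joint speeds; "tau": joint torques, N m; "tool_pos": TCP position; "eef_rot": TCP orientation; "contact_force": force on the tool from outside, world axes, zero at the start; "ft_torque": the same for the moment, N m; "opening": finger opening in m.
Only numpy, scipy, OpenCV 4.12 (cv2) and the standard library are available. Lean on these libraries where they do the work, as an engineer would, in place of code of your own. Each camera call takes 0.05 s, during which the arm holds its last target. There are 200 camera calls.

## Working session

There is one attempt and no reset: what is moved stays moved. The work goes in short steps, each a Python script; the robot and the scene stay as the last script left them, time stands still between calls to the robot, and variables do not carry over. Pictures are saved under pics/ and viewed, about 8 in all and at most 12, crops included, and the job is handed in when it is done.

```bash
mkdir -p pics; ls; python3 - <<'E'
from bench import ctrl
import cv2
for n in("scene","top"):
    cv2.imwrite(f"pics/{n}0.png",ctrl.get_image(n)[:,:,::-1]); print(ctrl.get_calibration(n))
o=ctrl.get_obs();print(o["t"],o["tool_pos"],o["eef_rot"],o["opening"])
E
```

```text
pics
{'fx': 589.6979130800628, 'fy': 589.6979130800628, 'cx': 333.514235556249, 'cy': 245.59454247385833, 'distortion': array([-0.00151184,  0.        ,  0.        ,  0.        ,  0.        ]), 'R': array([[-0.7593591 ,  0.65064788,  0.00557582],
       [ 0.51084895,  0.60146604, -0.61422468],
       [-0.40299765, -0.4635687 , -0.7891115 ]]), 't': array([ 0.35673569, -0.15481957,  1.5264076 ])}
{'fx': 484.0419980703585, 'fy': 484.0419980703585, 'cx': 313.67413888346414, 'cy': 241.6893962293688, 'distortion': array([-0.10927689,  0.        ,  0.        ,  0.        ,  0.        ]), 'R': array([[ 0.00352226, -0.99965322, -0.0260965 ],
       [-0.99553841, -0.00104467, -0.09435133],
       [ 0.09429135,  0.0263124 , -0.99519686]]), 't': array([0.00274533, 0.48064074, 0.98212359])}
0.1 [ 0.14851557 -0.63216985  0.23036492] [ 9.93345685e-01  1.15167595e-01 -5.90562442e-05 -8.78763658e-04] 0.08544855005247998
```

View pics/top0.png

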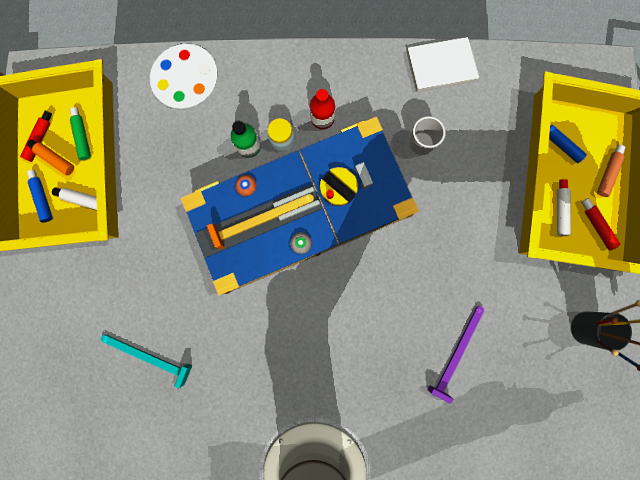

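View pics/scene0.png

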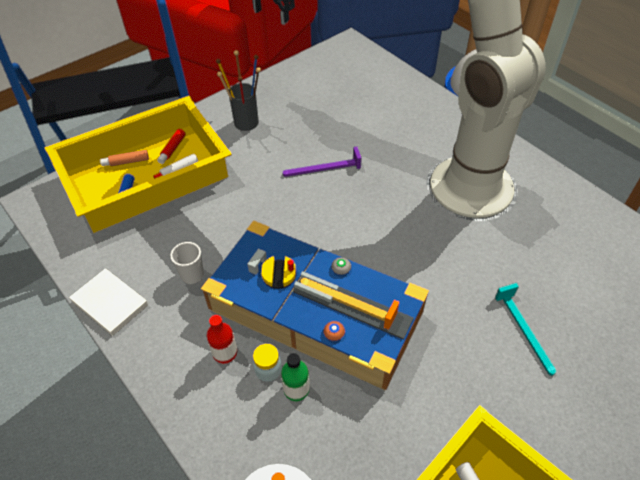

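The top view shows three bar shapes: teal at (145,360), purple at (460,350), and brass with an orange crosspiece from (214,236) to (313,200) on the chest. The third matches the description. I'll confirm it in an enlarged crop.

```bash
python3 - <<'E'
import cv2
i=cv2.imread("pics/top0.png")[105:300,175:425]
cv2.imwrite("pics/crop0.png",cv2.resize(i,None,fx=3,fy=3,interpolation=cv2.INTER_CUBIC))
E
```

```text
(no output)
```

View pics/crop0.png

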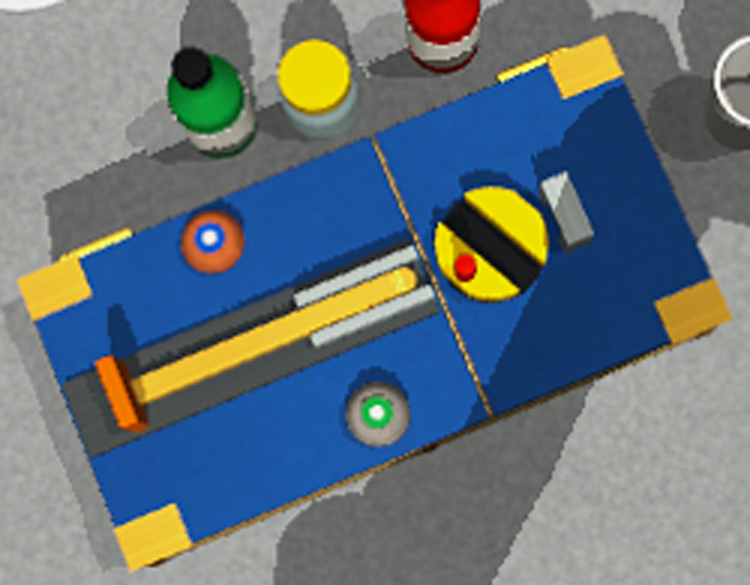

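The crop confirms the brass bar with the orange crosspiece, lying in the chest's track. Crop pixels: chest corners (20,283), (605,37), (730,318), (135,570); crosspiece about (120,392); knob (465,267); disc slot running from (455,215) to (525,280). Next I'll fit the poses.

```bash
cat > h.py <<'E'
from bench import ctrl
import numpy as np, cv2
from scipy.optimize import least_squares
from scipy.spatial.transform import Rotation as Ro
def proj(n,P):
    c=ctrl.get_calibration(n);K=np.array([[c["fx"],0,c["cx"]],[0,c["fy"],c["cy"]],[0,0,1]])
    return cv2.projectPoints(np.array(P,float).reshape(-1,3),cv2.Rodrigues(c["R"])[0],c["t"],K,c["distortion"])[0].reshape(-1,2)
def ray(n,uv,z):
    c=ctrl.get_calibration(n);K=np.array([[c["fx"],0,c["cx"]],[0,c["fy"],c["cy"]],[0,0,1]])
    p=cv2.undistortPoints(np.array(uv,float).reshape(-1,1,2),K,c["distortion"]).reshape(-1,2)
    d=np.c_[p,np.ones(len(p))]@c["R"]; o=-c["R"].T@c["t"]
    return o+d*((z-o[2])/d[:,2])[:,None]
def w(P,q):  # chest -> world
    P=np.atleast_2d(P).astype(float);c,s=np.cos(q[2]),np.sin(q[2])
    return np.c_[q[0]+c*P[:,0]-s*P[:,1],q[1]+s*P[:,0]+c*P[:,1],P[:,2]]
def inv(W,q):
    W=np.atleast_2d(W);c,s=np.cos(q[2]),np.sin(q[2]);d=W[:,:2]-np.array(q[:2])
    return np.c_[c*d[:,0]+s*d[:,1],-s*d[:,0]+c*d[:,1],W[:,2]]
E
python3 - <<'E'
from h import *
cr=lambda a:np.array([175,105])+(np.array(a,float)+.5)/3-.5
C=np.array([[-.21,.102,.09],[.21,.102,.09],[.21,-.102,.09],[-.21,-.102,.09]])
uv=cr([[20,283],[605,37],[730,318],[135,570]])
r=least_squares(lambda q:(proj("top",w(C,q))-uv).ravel(),[.55,0,-1.2])
q=r.x;print(q,r.fun.reshape(-1,2).round(1));np.save("q.npy",q)
print("scene corners",proj("scene",w(C,q)).round())
sc=cv2.imread("pics/scene0.png")
def mask(img,lo,hi,box):
    h=cv2.cvtColor(img,cv2.COLOR_BGR2HSV);m=cv2.inRange(h,lo,hi);b=np.zeros_like(m);x0,y0,x1,y1=box;b[y0:y1,x0:x1]=1
    ys,xs=np.nonzero(m*b);return np.c_[xs,ys]
tp=cv2.imread("pics/top0.png")
print("knob top cam",inv(ray("top",cr([[465,267]]),.136),q))
print("cross top corners",inv(ray("top",cr([[98,361],[112,357],[147,425],[130,431]]),.136),q).round(4))
print("slot ends",inv(ray("top",cr([[455,217],[526,277]]),.095),q).round(4))
print("disc ctr top",inv(ray("top",cr([[491,243]]),.109),q).round(4))
print("tip",inv(ray("top",cr([[416,276]]),.103),q).round(4))
print("pebbles",inv(ray("top",cr([[210,239],[377,412]]),.11),q).round(4))
print("bridge",inv(ray("top",cr([[543,182],[567,173],[594,236],[572,248]]),.118),q).round(4))
print("knob scene",inv(ray("scene",[[291,265]],.136),q).round(4))
# overlay check in scene
im=sc.copy()
for p in proj("scene",np.r_[w(C,q),w([[.085,0,.109],[.137,0,.118],[-.045,.0098,.109],[-.045,-.0098,.109],[.038,.0098,.109]],q)]): cv2.circle(im,tuple(int(v) for v in p.round()),1,(255,0,255),-1)
cv2.imwrite("pics/ov.png",cv2.resize(im[215:390,195:435],None,fx=3.2,fy=3.2,interpolation=cv2.INTER_CUBIC))
E
```

```text
[ 0.5474235   0.03144784 -1.16784739] [[ 0.3  0.1]
 [-0.2  0.4]
 [ 0.3 -0.4]
 [-0.4 -0.1]]
scene corners [[389. 370.]
 [202. 287.]
 [253. 220.]
 [428. 289.]]
knob top cam [[ 0.05999453 -0.01232294  0.136     ]]
cross top corners [[-0.173   0.0233  0.136 ]
 [-0.1639  0.0221  0.136 ]
 [-0.1594 -0.0259  0.136 ]
 [-0.1706 -0.0252  0.136 ]]
slot ends [[ 0.0704  0.028   0.095 ]
 [ 0.0971 -0.0266  0.095 ]]
disc ctr top [[0.0837 0.0003 0.109 ]]
tip [[0.0315 0.0005 0.103 ]]
pebbles [[-0.0813  0.0739  0.11  ]
 [-0.0254 -0.0714  0.11  ]]
bridge [[ 0.1287  0.022   0.118 ]
 [ 0.1452  0.0214  0.118 ]
 [ 0.1445 -0.0228  0.118 ]
 [ 0.1286 -0.0244  0.118 ]]
knob scene [[ 0.0553 -0.0017  0.136 ]]
```

View pics/ov.png

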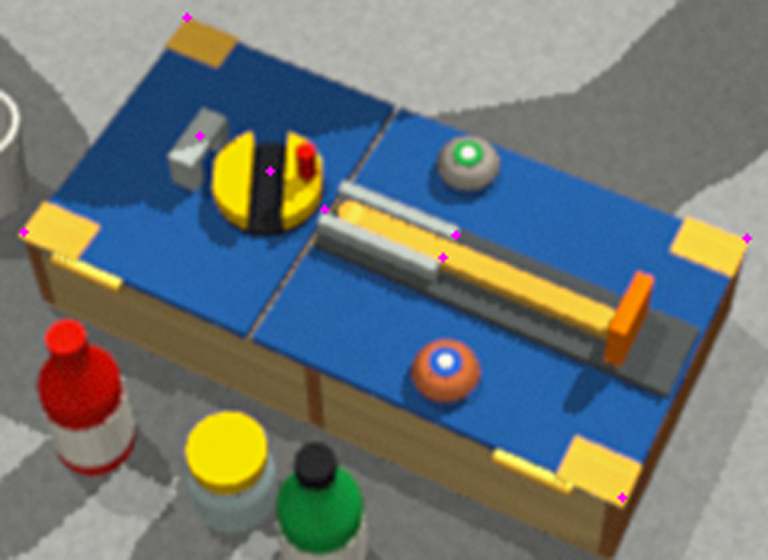

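The overlay agrees: chest origin at (0.547, 0.031), yaw −1.168, and the bridge, disc and bar tip all land where expected. The disc is at about 2.03 rad and the bar at x ≈ −0.169. The nearest aligned angle is π, so I'll push the knob anticlockwise along its arc.

```bash
cat >> h.py <<'E'
q=np.load("q.npy") if __import__("os").path.exists("q.npy") else None
def quat(a,flip=0): return (Ro.from_euler('z',q[2]+a+flip*np.pi)*Ro.from_euler('x',np.pi)).as_quat()
def F(n=None):
    f=np.array(ctrl.get_obs()["contact_force"]); return f
def tc(): return inv(ctrl.get_obs()["tool_pos"],q)[0]
E
python3 - <<'E'
from h import *
ctrl.gripper_close(20)
th=2.03; mid=(th+np.pi)/2
n=np.array([-np.cos(mid),-np.sin(mid)]);a=np.arctan2(n[1],n[0])
k=np.array([.085-.026*np.sin(th),.026*np.cos(th)])
s=k-.032*n
P=lambda xy,z:w([[*xy,z]],q)[0]
j0=np.array(ctrl.get_obs()["joint_positions"])
best=None
for f in(0,1):
    j=ctrl.solve_ik(P(s,.2),quat(a,f))
    jb=ctrl.solve_ik(P([-.2,0],.2),quat(0,f))
    print(f,None if j is None else np.round(j,2),None if jb is None else np.round(jb,2))
    if j is not None and (best is None or abs(j-j0).max()<best[0]): best=(abs(j-j0).max(),f)
f=best[1];print("flip",f,"n",n,"k",k)
ctrl.move_to(P(s,.2),quat(a,f))
ctrl.move_straight(P(s,.122),velocity=.08)
ctrl.dwell(.2);F0=F();print("F0",F0,tc())
nw=w([[*n,0]],[0,0,q[2]])[0][:2]
for d in np.arange(.002,.026,.0015):
    ctrl.move_straight(P(s+d*n,.122),velocity=.03)
    g=-(F()-F0)[:2]@nw
    if g>1.2: break
o=tc();print("contact d",d,g,o,"offset behind knob along n",(k-o[:2])@n, "t",ctrl.get_obs()["t"])
cv2.imwrite("pics/c1.png",cv2.resize(ctrl.get_image("scene")[180:330,180:420,::-1],None,fx=3.2,fy=3.2))
np.save("st.npy",[f,a])
E
```

```text
0 [ 0.85  0.73 -1.3   1.78  0.75  1.23  2.32] [ 0.49  0.61 -1.3   1.9   0.65  1.15  2.49]
1 [ 0.81  0.66 -1.2   1.78  0.66  1.18 -0.75] [ 0.49  0.61 -1.3   1.9   0.65  1.15 -0.65]
flip 1 n [ 0.84948055 -0.52761993] k [ 0.06169345 -0.01152409]
F0 [-0.57932228  0.00108561 -0.40333595] [0.03467754 0.00565972 0.12247009]
contact d 0.014 2.2800208834535662 [ 0.04590615 -0.00189636  0.12207157] offset behind knob along n 0.01849079136946262 t 7.125
```

View pics/c1.png

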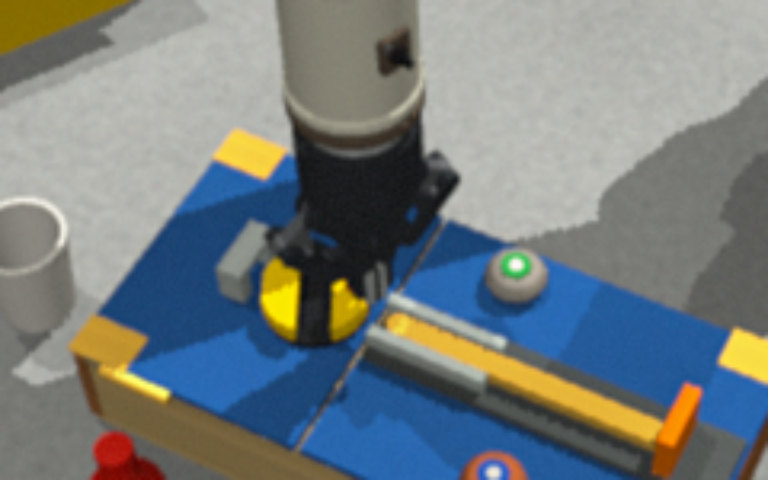

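The fingers stand right behind the knob, with contact at 18.5 mm (7 mm knob radius plus 11 mm half finger), which is as expected. Next I'll trace the arc.

```bash
python3 - <<'E'
from h import *
f,a=np.load("st.npy");n=np.array([np.cos(a),np.sin(a)])
P=lambda xy,z:w([[*xy,z]],q)[0]
K=lambda t:np.array([.085-.026*np.sin(t),.026*np.cos(t)])
mx=0
for t in np.linspace(2.03,np.pi+.02,14)[1:]:
    ctrl.move_straight(P(K(t)-.0183*n,.122),velocity=.03)
    g=np.linalg.norm(F());mx=max(mx,g)
    if g>20: print("STOP",t,F());break
o=tc();print(t,mx,o,"t",ctrl.get_obs()["t"])
# back off along -n, rise, go behind the crosspiece
ctrl.move_straight(P(o[:2]-.012*n,.122),velocity=.08)
ctrl.move_straight(P(o[:2]-.012*n,.20),velocity=.15)
ctrl.move_to(P([-.215,0],.20),quat(0,f))
im=ctrl.get_image("top")[:,:,::-1]
cv2.imwrite("pics/c2.png",cv2.resize(im[105:300,175:425],None,fx=3,fy=3,interpolation=cv2.INTER_CUBIC));print(ctrl.get_obs()["t"])
E
```

```text
3.161592653589793 5.373295141042324 [ 0.07032403 -0.01633155  0.12199976] t 10.425
12.5083
```

View pics/c2.png

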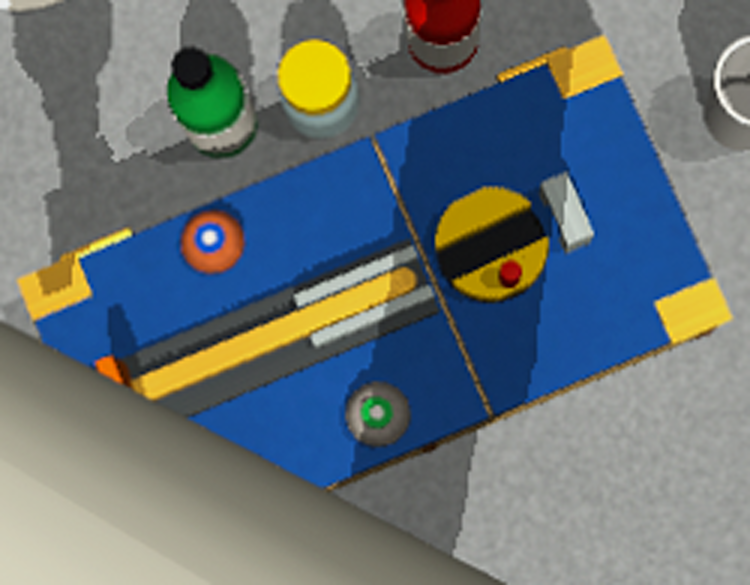

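The slot, from (447,265) to (540,222), now looks in line with the bar and the knob is at (510,271). I'll put a number on the angle, then push the bar if it is good.

```bash
python3 - <<'E'
from h import *
f,a=np.load("st.npy")
P=lambda xy,z:w([[*xy,z]],q)[0]
cr=lambda a:np.array([175,105])+(np.array(a,float)+.5)/3-.5
k=inv(ray("top",cr([[510,272]]),.136),q)[0];dk=k[:2]-[.085,0];print("knob",k,"angle err",np.arctan2(dk[0],-dk[1]))
im=cv2.imread("pics/c2.png");b=(im.max(2)<45).astype(np.uint8);m=np.zeros_like(b);cv2.circle(m,(491,243),52,1,-1)
ys,xs=np.nonzero(b*m);p=inv(ray("top",cr(np.c_[xs,ys]),.095),q)[:,:2];_,_,V=np.linalg.svd(p-p.mean(0));e=np.arctan(V[0,1]/V[0,0]);print("slot err",e,p.mean(0),len(p))
if abs(e)>.12: raise SystemExit
y=0.
ctrl.move_straight(P([-.215,y],.112),velocity=.1);ctrl.dwell(.2);F0=F();print("F0",F0)
nw=P([1,0],0)[:2]-P([0,0],0)[:2]
x=-.215;hit=None;mx=0
while x<-.08:
    x+=.003 if hit is None else .01
    ctrl.move_straight(P([x,y],.112),velocity=.04)
    g=-(F()-F0)[:2]@nw;mx=max(mx,g)
    if hit is None and g>.7: hit=x;print("contact",x,g)
    if g>12: print("STOP",x,F()-F0);break
print(x,tc(),g,mx,F()-F0,ctrl.get_obs()["t"])
cv2.imwrite("pics/c3.png",cv2.resize(ctrl.get_image("scene")[180:390,180:440,::-1],None,fx=2.8,fy=2.8))
E
```

```text
knob [ 0.08437993 -0.0261531   0.136     ] angle err -0.02370495420214557
slot err 0.04291663861525293 [0.08515064 0.00240014] 3237
F0 [ 0.0240105  -1.10390154  0.36444687]
contact -0.212 1.179373223350827
-0.07199999999999995 [-7.12002646e-02  2.74513227e-05  1.11929185e-01] 1.5655904839902255 1.980246585049455 [-1.04188836  1.25776829  0.01627799] 19.5917
```

View pics/c3.png

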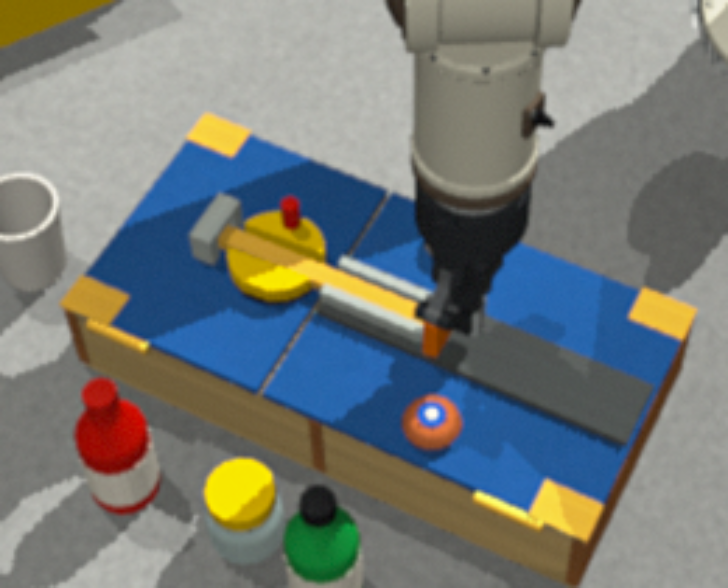

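The bar has passed through the slot into the bridge opening, with the crosspiece near the walls. I'll take the last few millimetres in small steps until the force rises.

```bash
python3 - <<'E'
from h import *
f,a=np.load("st.npy")
P=lambda xy,z:w([[*xy,z]],q)[0]
F0=np.array([.024,-1.104,.364]);nw=P([1,0],0)[:2]-P([0,0],0)[:2]
x=-.0712
while x<-.058:
    x+=.0007
    ctrl.move_straight(P([x,0],.112),velocity=.02)
    g=-(F()-F0)[:2]@nw
    if g>8: break
print(x,tc(),g,F());ctrl.dwell(.4)
ctrl.move_straight(P([x-.03,0],.112),velocity=.06)
ctrl.move_straight(P([x-.03,0],.22),velocity=.15)
ctrl.move_to(P([-.215,-.12],.25),quat(0,f))
s=ctrl.get_image("scene")[180:390,180:440,::-1];t=ctrl.get_image("top")[105:300,175:425,::-1]
t=cv2.resize(t,None,fx=3,fy=3,interpolation=cv2.INTER_CUBIC)
cv2.imwrite("pics/c4.png",t);cv2.imwrite("pics/c4s.png",cv2.resize(s,None,fx=2.8,fy=2.8))
print(ctrl.get_obs()["t"],F())
E
```

```text
-0.06559999999999995 [-6.76155766e-02  1.22618855e-05  1.12062495e-01] 8.55727126017367 [-2.74248848  7.01902464  0.92681197]
24.3833 [ 0.10028298  0.26587537 -0.62233629]
```

View pics/c4.png

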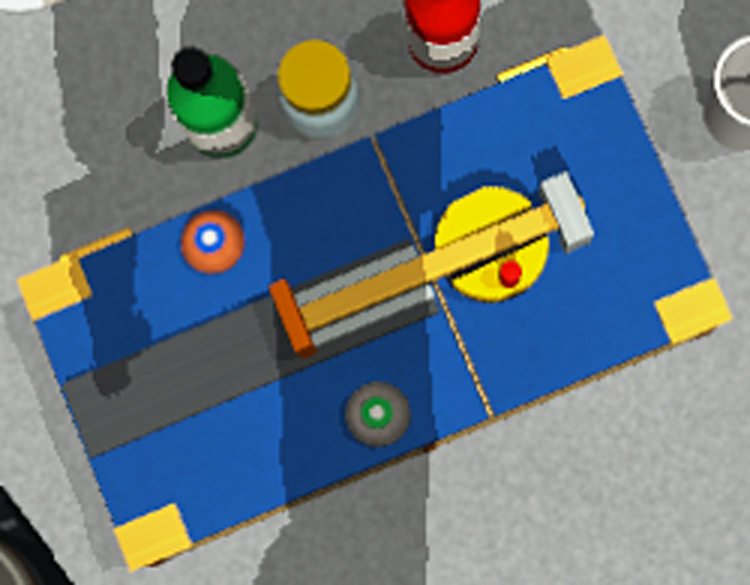

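The crosspiece at (293,318) sits against the walls, and the nose shows beyond the bridge at about (584,206). The pebbles, bottles, jar and pot haven't moved. The hand is clear, so I'll do a quick numeric check and then hand in.

```bash
python3 - <<'E'
from h import *
cr=lambda a:np.array([175,105])+(np.array(a,float)+.5)/3-.5
c=inv(ray("top",cr([[271,285],[287,280],[316,348],[299,355]]),.136),q);print("cross",c.mean(0),"tip",inv(ray("top",cr([[584,206]]),.102),q))
if c.mean(0)[0]>-.056: ctrl.close_job();print("handed in",ctrl.get_obs()["t"])
E
```

```text
cross [-0.05009271  0.00072005  0.136     ] tip [[0.14929744 0.00042333 0.102     ]]
the job is handed in; nothing more can be done
the job is handed in; nothing more can be done
```

The paint chest is locked and the job is handed in at about 24 s of robot time; no verdict is reported. I pushed the red knob round from about 2.03 rad to π with the shut fingertips. Then I pushed the bar by its crosspiece through the slot and bridge to the channel's end, and withdrew the hand.

| Last check | Measured | Expected |
|---|---|---|
| Slot angle error, before the bar push | 0.02–0.04 rad | below 0.2 rad |
| Crosspiece position (x) | −50 mm | −51 mm (home) |
| Bar tip (x, y) | 149 mm, 0.4 mm | 150 mm, 0 mm |
| Largest push force read on the disc | 5.4 N | below 45 N |
| Largest push force read on the bar, at the end stop | 8.6 N | below 45 N |

- **Slot angle:** the two readings from the same picture differed slightly: −0.024 rad from the knob and +0.043 rad from the slot floor. I did not measure it again after the push; in the final picture the bar lies in the slot.
- **First bar contact:** the script flagged contact at tool x = −212 mm. That was a false trigger (real contact should come at about −187 mm) and had no effect beyond longer steps.
- **Other objects:** in the final top view the pebbles, paint containers and water pot look where they were at the start, and the hand was well clear.

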